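# Return the caliper and blade scraper to the foam tool tray

## Robot

A 6-joint arm with a two-finger parallel gripper is mounted at the origin on the work surface. World frame = base frame: x ahead of the robot, y to its left, z up, the work surface at z = 0. Lengths are in m, angles in rad, forces in N, time in s.
With the tool pointing down it reaches from about 0.35 to 0.925 m from the base axis. Payload 6.4 kg.
Tool frame: the origin (TCP) lies on the centre line of the jaws, within the pads' length; the fingertips stand 22 mm ahead of it and the grasp point (between the pads) lies 3 mm ahead of it (env.tips_ahead is the z of the fingertips in the tool frame, in m); z points along the fingers, y is the direction in which the jaws open and shut (so a half turn about z gives the same grasp; the last joint's range is limited). The gripper opens to 85 mm and grips with 20 to 120 N. Pads are 22 mm wide; open, the fingers measure 114 mm over their backs; the gripper's body (76 mm by 85 mm) begins 54 mm behind the grasp point. The pads swing forward as they close: fully open they stand 13 mm farther back than shut.
Start: joints at [1.141, 0.245, 1.558, -0, 1.339, -0.174], TCP at [0.164, 0.629, 0.227] pointing down, gripper open.
Joint ranges: [-3.13, 3.13], [-1.02, 2.26], [0.13, 2.54], [-0.95, 4.09], [0.21, 2.88], [-2.74, 2.74]. Speed limits (rad/s): [2.57, 2.57, 3.14, 3.14, 3.14, 3.14].

## Interface

Orientations are given as a unit quaternion [x, y, z, w].
In Python, from station import env gives the robot as it stands. The module is installed in compiled form; this text tells all that it offers.
- The arm moves only by the shell command python3 -m creep 'ROWS'. ROWS is JSON, a list of rows, each a list of 5 numbers: the finger opening in mm, from 0 to 85.4, then the shift along the tool's x, y, z in mm, then the turn about the tool's z in degrees. In form: [[grip, tx, ty, tz, roll], ...]. A call has 1 to 10 rows; each row shifts and turns the commanded pose from where the row before left it, along the tool's axes as they then stand; what a row does not reach is not made up. A row lasts 1/10 s, in which the tool goes at most 50 mm and 8.59 degrees, less where a joint would pass 70% of its speed; a pose out of reach is approached as far as the arm can. A call with a gripper value outside its range is refused whole. The fingers move at their own pace and stop on an object; the grip force is fixed at half the most. Time passes only in rows, so rows that do not move let the fingers close. It gives the time, the measured TCP pose, the force and the opening at its end, in the units of the state.
- env.observe(): the state, without advancing time (a new reading comes with each control period).
- env.camera(name): name is "side" or "top" or "wrist"; returns (picture, depth): 480x640x3 uint8, red, green, blue; 480x640 float32, m along the optical axis (not along the pixel's ray), 0 where there is no reading.
- env.camera_model(name): a dict with "intrinsics" (3x3 intrinsics, pixels), "extrinsics" (4x4, takes a point from camera to world coordinates); the wrist camera has in their place "T_tool_cam" (4x4, takes a point from camera to tool coordinates, whose origin is the TCP and whose axes are the flange's). Camera axes: x right, y up, looking along -z (the intrinsics and any distortion apply to the point x, -y, -z); pixel columns grow to the right and rows downward; lengths in m; the calibration is good to about 2 mm. A picture is of the moment at which its call begins: read the wrist's pose just before it. camera_model takes no time and is no camera call.
- env.finish_job(): hands the job in, once; it reports no verdict.
Trained networks look in the newest picture that a camera, given by its name, has taken for a name from the list of things; names that differ only in an ending like _2 or _b are one class to them, and where a whole thing is asked for, a point or a joint stands for the part that bears it (a point fixed in the world has none). Each returns a list of dicts, best first, with "confidence" (0 to 1); they miss things now and then, are a little off and sometimes report something else, mostly with a low value. They report only what shows in the picture. A call takes as long as a camera call. They do not tell look-alikes from the thing itself.
- env.look_for(camera, query): "extent" ([centre column, centre row, width, height] in pixels, round what is visible of it).
The state is a dict: "time": time; "joint_positions": joint angles; "qd": joint speeds; "effort": joint torques, N m; "eef_pos": TCP position; "tcp_rot": TCP orientation; "contact_force": force on the tool from outside, world axes, zero at the start; "moment": the same for the moment, N m; "width": finger opening in m.
Only numpy, scipy, OpenCV 4.12 (cv2) and the standard library are available. Lean on these libraries where they do the work, as an engineer would, in place of code of your own. Each camera call takes 0.05 s, during which the arm holds its last target.

## Task

Put the digital caliper and the blade scraper that lie on the bench back into their own cut-outs in the foam tool tray, each lying flat and fully down on its pocket floor, the same side up as it lies now. Lay them in rather than dropping them, and leave the hex driver in the tray and the other things on the bench where they are.

Things in the scene. Friction and masses are not known exactly. Their poses are not given: they have to be found in the camera images.
- tray: Fixed shallow aluminium tray 262 x 292 x 30 mm (its x, y, height) filled with charcoal foam, top 28 mm above the bench; cut-outs 12 mm deep with a pale floor 16 mm above the bench. It never shifts. Origin: centre of underside; x, y along its edges, z up. Cut-outs lie along x, working ends to +x: caliper at y = -68, scraper at y = 22, hex driver at y = 102 mm.
- finger_trough (a point): Middle of the floor of a straight finger trough in the tray (tray x = 30, y = 0, z = 16 mm), axes as the tray's: 44 mm wide in x, as deep as the cut-outs, running along y from -133 to 133 mm across all three of them, so that fingers have room on both sides of each tool.
- caliper_pocket (a point): Point on the floor of the caliper cut-out (tray x = 30, y = -68, z = 16 mm), in the finger trough, where the caliper's origin lies when seated; axes parallel to the tray's, as are the seated caliper's. The cut-out follows the caliper's outline with about 3 mm to spare on every side.
- caliper_pocket_tip (a point): Where point caliper_tip lies when the caliper is seated: 62 mm to +x of and 4.5 mm above caliper_pocket.
- scraper_pocket (a point): Point on the floor of the scraper cut-out (tray x = 30, y = 22, z = 16 mm), in the finger trough, where the scraper's origin lies when seated; axes parallel to the tray's, as are the seated scraper's. The cut-out follows the scraper's outline with about 3 mm to spare on every side.
- scraper_pocket_tip (a point): Where point scraper_tip lies when the scraper is seated: 78 mm to +x of and 6 mm above scraper_pocket.
- caliper: Loose digital caliper, 0.13 kg, closed, display up. Origin: centre of the underside of its black housing; x along the beam to the jaws, z up. Housing, the place to grip: 66 (x) x 34 (y) x 15 mm high, sides parallel, centred on the origin. Steel beam 16 mm wide, 2.5 to 6.5 mm above the underside, x = -130 to 62 mm; long jaws reach y = -48, small ones y = 24 mm, at x = 32 to 62 mm.
- caliper_tip (a point): Jaw end of the caliper's beam, 62 mm to +x of its origin and 4.5 mm above its underside.
- scraper: Loose blade scraper, 0.09 kg, lying flat, ribs up. Origin: on the underside of the grey handle, on its centre line, the place to grip; x towards the blade, z up. Handle 22 mm wide (y), 14 mm high, x = -65 to 40 mm; steel blade holder 42 mm wide, 7 mm thick, 2.5 to 9.5 mm above the underside, x = 49 to 71 mm; blade edge at x = 78 mm.
- scraper_tip (a point): Middle of the scraper's blade edge, 78 mm to +x of its origin and 6 mm above its underside.
- driver: Hex driver with a black 88 mm handle 16 mm thick and a thin steel shank, lying in its own cut-out in the tray, where it stays. Its top stands 4 mm above the foam. Origin: on its underside, about the middle of the handle.
- slide_box: Bystander: closed white and grey slide box 86 x 72 x 32 mm on the bench. Origin: centre of the underside.
- bottle: Bystander: small white bottle, 38 mm across and 85 mm tall, standing on the bench. Origin: centre of the underside.
- mouse: Bystander: black computer mouse 100 x 58 x 30 mm on the bench. Origin: centre of the underside.
Things that resemble listed ones, but are neither listed nor needed, are in the scene too. Several things look just like the caliper: the one meant starts farthest to the robot's right.

How it is judged:
At the end, for the whole second after the job is handed in: Caliper and scraper lie still (under 0.02 m/s) in their own pockets: origin within 7 mm, tip within 8 mm of the pocket points seen from above, underside under 3 mm above the floor, level within 0.06 rad, right side up. Driver within 12 mm, slide box, bottle, mouse within 20 mm of their start (horizontal distance between caliper and caliper_pocket below 0.007 m and z of caliper in the frame of caliper_pocket below 0.003 m and horizontal distance between caliper_tip and caliper_pocket_tip below 0.008 m and angle between each of caliper, scraper's own z axis and vertical below 0.06 rad and linear speed of each of caliper, scraper below 0.02 m/s and horizontal distance between scraper and scraper_pocket below 0.007 m and z of scraper in the frame of scraper_pocket below 0.003 m and horizontal distance between scraper_tip and scraper_pocket_tip below 0.008 m and distance of driver from where it was at the start of the episode below 0.012 m and distance of each of slide_box, bottle, mouse from where it was at the start of the episode below 0.02 m); the robot touches nothing.
It fails at once if the caliper is dropped or thrown: moving faster than 0.6 m/s with no finger on it (contact force between the fingers and caliper below 0.05 N and linear speed of caliper above 0.6 m/s).
It fails at once if the scraper is dropped or thrown: moving faster than 0.6 m/s with no finger on it (contact force between the fingers and scraper below 0.05 N and linear speed of scraper above 0.6 m/s).
It fails at once if the hex driver is moved more than 12 mm (distance of driver from where it was at the start of the episode above 0.012 m).
It fails at once if the slide box, bottle or mouse is moved more than 20 mm (distance of any of slide_box, bottle, mouse from where it was at the start of the episode above 0.02 m).
It also fails if it takes over 58 s, if anything falls off the work surface, if the arm or the gripper's body presses on something with over 40 N, if the wrist force passes 120 N, or if a joint passes its speed limit or range.

## Working session

There is one attempt and no reset: what is moved stays moved. The work goes in short steps, Python scripts to look and compute and a shell command to move; the robot and the scene stay as the last step left them, time stands still between calls to the robot, and variables do not carry over. Pictures are saved under pics/ and viewed, and the job is handed in when it is done.

```bash
mkdir -p pics
cat > h.py <<'E'
import numpy as np, cv2
from station import env
from scipy.spatial.transform import Rotation as R
def cam(n):
    s=env.observe(); p,d=env.camera(n); m=env.camera_model(n)
    K=np.array(m["intrinsics"])
    if n=="wrist":
        T=np.eye(4);T[:3,:3]=R.from_quat(s["tcp_rot"]).as_matrix();T[:3,3]=s["eef_pos"]
        T=T@np.array(m["T_tool_cam"])
    else: T=np.array(m["extrinsics"])
    return p,d,K,T,m
def cloud(d,K,T):
    v,u=np.mgrid[0:480,0:640]
    P=np.stack([(u-K[0,2])/K[0,0]*d,-(v-K[1,2])/K[1,1]*d,-d],-1)
    W=P@T[:3,:3].T+T[:3,3]; W[d<=0]=np.nan
    return W
def ray(px,z,K,T):
    r=T[:3,:3]@np.array([(px[0]-K[0,2])/K[0,0],-(px[1]-K[1,2])/K[1,1],-1]);o=T[:3,3]
    return o+r*(z-o[2])/r[2]
def save(n,p): cv2.imwrite("pics/"+n,cv2.cvtColor(p,cv2.COLOR_RGB2BGR))
E
python3 - <<'E'
from h import *
for n in("top","side","wrist"):
    p,d,K,T,m=cam(n); save(n+"0.png",p); np.savez(n+"0.npz",p=p,d=d,K=K,T=T)
    print(n,K.round(1).tolist(),T.round(3).tolist(),m.keys(), (d>0).mean())
print(env.observe(),env.tips_ahead)
E
```

```text
top [[506.3, 0.0, 323.1], [0.0, 506.3, 240.2], [0.0, 0.0, 1.0]] [[-0.002, 0.983, -0.183, 0.316], [-1.0, -0.001, 0.01, -0.068], [0.01, 0.183, 0.983, 1.144], [0.0, 0.0, 0.0, 1.0]] dict_keys(['intrinsics', 'extrinsics']) 0.9959798177083333
side [[521.7, 0.0, 315.1], [0.0, 521.7, 238.9], [0.0, 0.0, 1.0]] [[-0.996, 0.054, -0.069, 0.451], [-0.087, -0.746, 0.661, 0.71], [-0.016, 0.664, 0.747, 0.967], [0.0, 0.0, 0.0, 1.0]] dict_keys(['intrinsics', 'extrinsics']) 0.99607421875
wrist [[387.8, 0.0, 318.6], [0.0, 387.8, 240.1], [0.0, 0.0, 1.0]] [[0.254, -0.923, -0.289, 0.09], [0.967, 0.242, 0.077, 0.648], [-0.002, -0.3, 0.954, 0.374], [0.0, 0.0, 0.0, 1.0]] dict_keys(['intrinsics', 'T_tool_cam']) 0.9961393229166666
{'time': 0.15, 'joint_positions': array([ 1.14091077e+00,  2.45641138e-01,  1.55875066e+00, -1.17481636e-05,
        1.33871360e+00, -1.74089606e-01]), 'qd': array([-0.00074718, -0.00132034, -0.00560229,  0.00058504, -0.00123835,
       -0.00091722]), 'effort': array([ 1.68760245e-03, -4.29991508e+01, -3.26549935e+01, -1.26113305e-04,
        3.57125653e-03,  2.52487418e-07]), 'eef_pos': array([0.16426309, 0.62844357, 0.22613252]), 'tcp_rot': array([ 1.27548192e-01,  9.91832086e-01, -7.23844333e-04, -2.19502157e-04]), 'contact_force': array([-0.86868259, -0.65091444, -0.6617078 ]), 'moment': array([-0.00369435,  0.00930017, -0.02877469]), 'width': 0.08547270791827025} 0.022
```

View pics/top0.png

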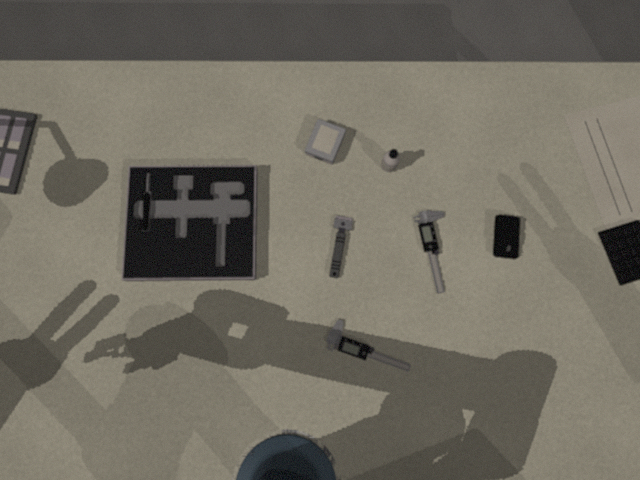

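View pics/side0.png

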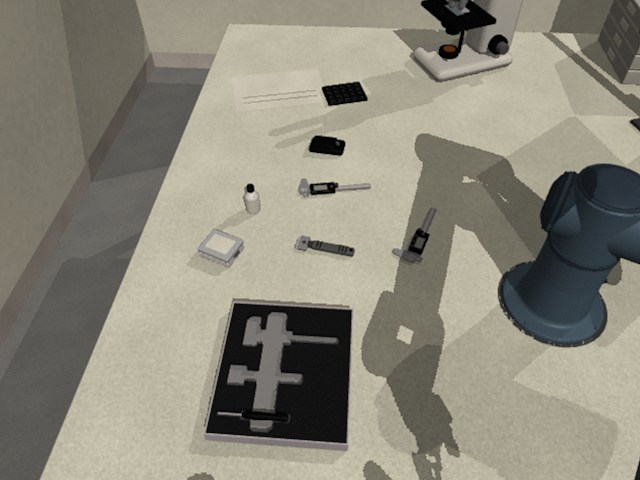

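The top view shows two caliper look-alikes, at pixels (429,238) and (352,347). Image right is world -y, the robot's right, so the one at (429,238) fits. I'll confirm it in a crop and measure everything.

Run:
```python
from h import *
z=np.load("top0.npz");p,d,K,T=[z[k] for k in("p","d","K","T")]
W=cloud(d,K,T)
for q in("caliper","scraper","driver","tray","slide_box","bottle","mouse"):
    for c in("top","side"):
        print(q,c,[(np.round(r["extent"]).tolist(),round(r["confidence"],2)) for r in env.look_for(c,q)])
for u,v in[(429,238),(352,347),(432,230),(340,245),(200,260),(257,167),(131,167),(122,278),(257,278),(242,205),(183,208),(145,210),(220,240),(325,140),(391,158),(507,236)]:
    print((u,v),W[v,u].round(3))
c=cv2.resize(p[190:310,300:460],None,fx=5,fy=5,interpolation=cv2.INTER_CUBIC);save("crop1.png",np.clip(c*1.3,0,255).astype(np.uint8))
c=cv2.resize(p[155:290,110:270],None,fx=5,fy=4.4,interpolation=cv2.INTER_CUBIC);save("crop2.png",np.clip(c*1.5,0,255).astype(np.uint8)[:600])
```

```text
caliper top [([432.0, 252.0, 29.0, 77.0], 0.84), ([370.0, 347.0, 86.0, 50.0], 0.7)]
caliper side [([336.0, 186.0, 73.0, 17.0], 0.9), ([416.0, 234.0, 40.0, 51.0], 0.88)]
scraper top [([340.0, 246.0, 24.0, 64.0], 0.95)]
scraper side [([326.0, 247.0, 57.0, 17.0], 0.68), ([327.0, 144.0, 33.0, 22.0], 0.3)]
driver top []
driver side [([253.0, 414.0, 72.0, 6.0], 0.8), ([326.0, 247.0, 58.0, 18.0], 0.64)]
tray top [([190.0, 223.0, 133.0, 120.0], 0.77), ([326.0, 142.0, 44.0, 44.0], 0.37)]
tray side [([280.0, 379.0, 147.0, 148.0], 0.97)]
slide_box top [([326.0, 141.0, 39.0, 44.0], 0.6)]
slide_box side [([222.0, 248.0, 43.0, 33.0], 0.59)]
bottle top [([392.0, 159.0, 17.0, 23.0], 0.88), ([148.0, 212.0, 10.0, 36.0], 0.49)]
bottle side [([279.0, 376.0, 152.0, 151.0], 0.61)]
mouse top []
mouse side [([326.0, 144.0, 35.0, 26.0], 0.96)]
(429, 238) [ 0.532 -0.321  0.013]
(352, 347) [ 0.289 -0.142  0.015]
(432, 230) [ 0.549 -0.327  0.018]
(340, 245) [ 0.516 -0.118  0.014]
(200, 260) [0.48  0.195 0.026]
(257, 167) [0.704 0.075 0.003]
(131, 167) [0.696 0.362 0.026]
(122, 278) [0.44  0.364 0.027]
(257, 278) [0.442 0.07  0.002]
(242, 205) [0.608 0.106 0.02 ]
(183, 208) [0.601 0.24  0.019]
(145, 210) [0.594 0.323 0.028]
(220, 240) [0.527 0.154 0.016]
(325, 140) [ 0.76  -0.084  0.032]
(391, 158) [ 0.704 -0.231  0.066]
(507, 236) [ 0.534 -0.494  0.028]
```

View pics/crop1.png

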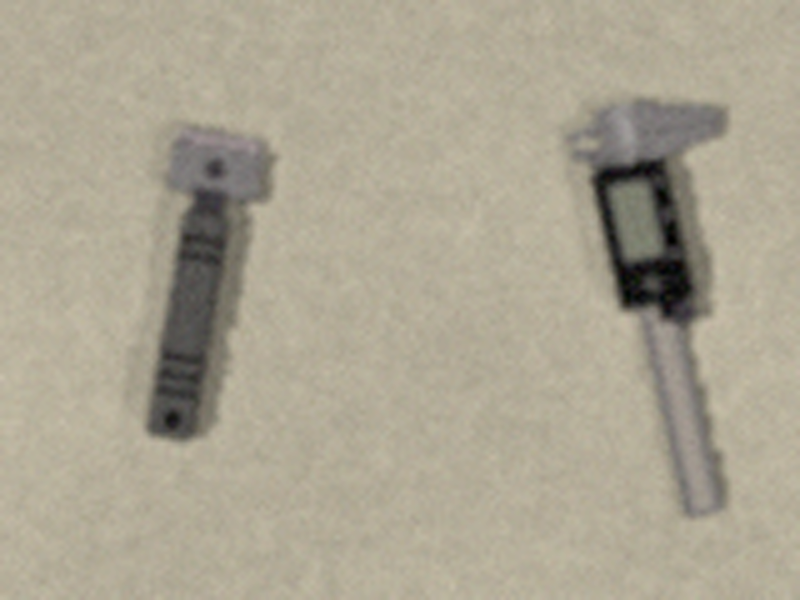

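View pics/crop2.png

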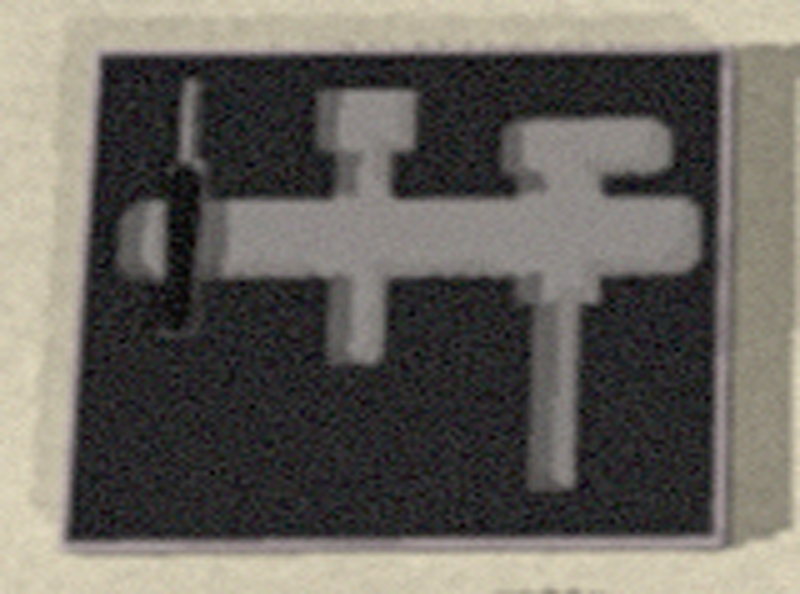

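View pics/wrist0.png

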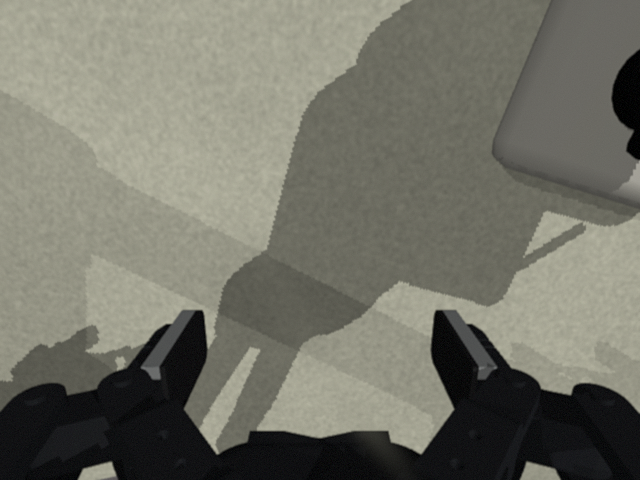

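Crop 1 confirms the caliper with its display (top pixel 429,238) as the rightmost, and the scraper at (340,246). Crop 2 shows the tray with the jaw and blade ends to the image top, which is world +x. Next are rough poses from the depth cloud.

```bash
cat >> h.py <<'E'
def rect(pts):
    (c,s,a)=cv2.minAreaRect((pts*1000).astype(np.float32)); return np.round(c,1),np.round(s,1),round(a,1)
E
python3 - <<'E'
from h import *
for n in("top","side"):
    z=np.load(n+"0.npz");p,d,K,T=[z[k] for k in("p","d","K","T")]
    W=cloud(d,K,T);X,Y,Z=W[...,0],W[...,1],W[...,2]
    b=(X>.4)&(X<.8)&(Y>-.45)&(Y<0); print(n,"bench z",np.nanmedian(Z[b]), np.nanstd(Z[b&(np.abs(Z)<.01)]))
    t=(X>.38)&(X<.75)&(Y>.03)&(Y<.42)&(Z>.0215)&(Z<.04)
    t=cv2.morphologyEx(t.astype(np.uint8),cv2.MORPH_OPEN,np.ones((3,3)))>0
    print("tray",rect(W[t][:,:2]))
    for nm,y0,y1 in(("cal",-.40,-.26),("scr",-.17,-.06)):
        b=(X>.4)&(X<.64)&(Y>y0)&(Y<y1)
        m=b&(Z>.0075); m=cv2.morphologyEx(m.astype(np.uint8),cv2.MORPH_OPEN,np.ones((3,3)))>0
        print(nm,m.sum(),rect(W[m][:,:2]),np.nanmedian(Z[m]))
        if nm=="cal":
            g=cv2.cvtColor(p,cv2.COLOR_RGB2GRAY)
            k=b&(g<60); k=cv2.morphologyEx(k.astype(np.uint8),cv2.MORPH_CLOSE,np.ones((5,5)))>0
            uv=np.argwhere(k)[:,::-1]; P=np.array([ray(q,.015,K,T) for q in uv])
            print("housing",len(P),rect(P[:,:2]))
E
```

```text
top bench z -0.00014750638671778837 0.0024770025675522177
tray (array([568.6, 220. ]), array([264.2, 294. ]), 0.4)
cal 445 (array([ 533.7, -320. ]), array([69.4, 35.5]), 9.8) 0.014572234420804353
housing 316 (array([ 531.7, -319.3]), array([74.8, 33.6]), 10.2)
scr 512 (array([ 509.4, -116.1]), array([ 27.6, 137. ]), 75.6) 0.01260678713460417
side bench z 0.0022398810364125943 0.002187489443929632
tray (array([568.3, 218.8]), array([262.7, 296.1]), 0.4)
cal 315 (array([ 526.7, -320.8]), array([111.5,  40. ]), 8.0) 0.016058138363214902
housing 219 (array([ 531.7, -315. ]), array([75., 41.]), 10.4)
scr 488 (array([ 512.2, -109.7]), array([ 43.4, 139.4]), 74.6) 0.013967851590625413
```

```bash
python3 -m creep '[[85,0,0,-20,-7.5],[85,0,0,-20,-7.5],[85,0,0,-10,0]]'; python3 -c "
from station import env;import numpy as np
q=env.observe()['tcp_rot'];print(np.degrees(2*np.arctan2(q[1],q[0])))"
```

```text
time: 1.15
eef_pos: [0.1648, 0.6295, 0.2792]
tcp_rot: [-0.003, 1.0, 0.001, 0.001]
contact_force: [-0.7, 0.5, -0.1]
width: 0.0849
180.3309325397421
```

```bash
python3 -m creep '[[85,-20,-20,0,0],[85,-30,-32,0,0],[85,-34,-36,0,0],[85,-34,-36,0,0],[85,-34,-36,0,0],[85,-34,-36,0,0],[85,-34,-36,0,0],[85,-34,-36,0,0],[85,-34,-36,0,0],[85,-34,-36,0,0]]'; python3 -m creep '[[85,-30,-35,0,0],[85,-20,-20,0,0],[85,-10,-10,0,0],[85,0,0,0,0],[85,0,0,0,0],[85,0,0,0,0]]'
python3 - <<'E'
from h import *
p,d,K,T,m=cam("wrist");save("w1.png",p);np.savez("w1.npz",p=p,d=d,K=K,T=T);print(env.observe()["eef_pos"])
E
```

```text
time: 2.15
eef_pos: [0.4895, 0.2891, 0.2769]
tcp_rot: [-0.001, 1.0, 0.0, 0.0]
contact_force: [1.0, 0.7, -0.5]
width: 0.0852
time: 2.75
eef_pos: [0.5479, 0.2274, 0.2769]
tcp_rot: [-0.004, 1.0, 0.0, -0.0]
contact_force: [0.1, -0.5, 0.1]
width: 0.0851
[0.54795871 0.22745047 0.27705576]
```

View pics/w1.png

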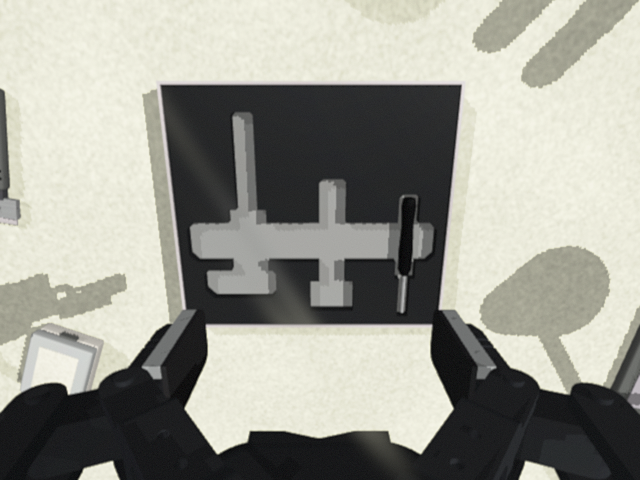

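The wrist picture shows the tray upside down relative to world: the caliper slot is at column ~245, the scraper slot at ~331, the driver at ~406, and the trough along row ~240. Now I'll fit it.

Run:
```python
from h import *
z=np.load("w1.npz");p,d,K,T=[z[k] for k in("p","d","K","T")]
W=cloud(d,K,T);X,Y,Z=W[...,0],W[...,1],W[...,2]
t=(X>.38)&(X<.75)&(Y>.03)&(Y<.42)&(Z>.023)&(Z<.04);t[320:]=0
print("z foam",np.nanmedian(Z[t]),"bench",np.nanmedian(Z[20:70,200:300]),"floor",np.nanmedian(Z[235:250,270:310]))
t=cv2.morphologyEx(t.astype(np.uint8),cv2.MORPH_OPEN,np.ones((3,3)))>0
print("tray depth",rect(W[t][:,:2]))
g=cv2.cvtColor(p,cv2.COLOR_RGB2GRAY)
k=((g<70)).astype(np.uint8);k[:70]=0;k[328:]=0;k[:,:150]=0;k[:,475:]=0
n,l,s,c=cv2.connectedComponentsWithStats(k);i=1+np.argmax(s[1:,4]);print(s[i])
uv=np.argwhere(l==i)[:,::-1];P=np.array([ray(q,.028,K,T) for q in uv]);print("foam",rect(P[:,:2]))
# pocket widths: print gray transitions along rows (foam top) -> y
for v in(140,170,200,240,290):
    r=g[v].astype(int);e=[u for u in range(165,455) if (r[u]-100)*(r[u+1]-100)<0]
    print(v,[(u,ray((u+.5,v),.028,K,T)[1].round(4),ray((u+.5,v),.016,K,T)[1].round(4)) for u in e])
for u in(243,215,265,290,360,331):
    r=g[:,u].astype(int);e=[v for v in range(90,318) if (r[v]-100)*(r[v+1]-100)<0]
    print(u,[(v,ray((u,v+.5),.028,K,T)[0].round(4),ray((u,v+.5),.016,K,T)[0].round(4)) for v in e])
```

```text
z foam 0.028977851888349004 bench 0.0008400491811004496 floor 0.016965484583484458
tray depth (array([564.5, 219.5]), array([253.6, 293.3]), 0.4)
[  161    86   300   242 48330]
foam (array([571.5, 227.2]), array([259. , 307.9]), 0.4)
140 [(166, np.float64(0.076), np.float64(0.0714)), (233, np.float64(0.1424), np.float64(0.1399)), (252, np.float64(0.1613), np.float64(0.1593))]
170 [(170, np.float64(0.0768), np.float64(0.0722)), (235, np.float64(0.1427), np.float64(0.1402)), (254, np.float64(0.162), np.float64(0.16)), (452, np.float64(0.3629), np.float64(0.367))]
200 [(173, np.float64(0.0765), np.float64(0.072)), (237, np.float64(0.143), np.float64(0.1405)), (255, np.float64(0.1617), np.float64(0.1597)), (318, np.float64(0.2271), np.float64(0.2271)), (344, np.float64(0.2541), np.float64(0.2549)), (449, np.float64(0.3631), np.float64(0.3673))]
240 [(178, np.float64(0.0773), np.float64(0.0728)), (190, np.float64(0.0902), np.float64(0.086)), (398, np.float64(0.3131), np.float64(0.3158)), (412, np.float64(0.3282), np.float64(0.3312)), (431, np.float64(0.3485), np.float64(0.3522))]
290 [(1
[... 451 characters left out ...]
p.float64(0.4682)), (117, np.float64(0.4711), np.float64(0.4711)), (293, np.float64(0.6592), np.float64(0.6649))]
215 [(223, np.float64(0.5783), np.float64(0.5815)), (258, np.float64(0.6177), np.float64(0.6221)), (270, np.float64(0.6317), np.float64(0.6366)), (292, np.float64(0.6582), np.float64(0.6639))]
265 [(214, np.float64(0.5682), np.float64(0.5711)), (293, np.float64(0.6591), np.float64(0.6648))]
290 [(223, np.float64(0.5778), np.float64(0.581)), (258, np.float64(0.6172), np.float64(0.6216))]
360 [(222, np.float64(0.5762), np.float64(0.5794)), (258, np.float64(0.6167), np.float64(0.6211))]
331 [(180, np.float64(0.532), np.float64(0.5338)), (305, np.float64(0.6735), np.float64(0.6796))]
```

```bash
python3 -m creep '[[85,5,-25,5,0],[85,8,-40,5,0],[85,8,-46,5,0],[85,8,-46,5,0],[85,8,-46,5,0],[85,8,-46,5,0],[85,8,-46,0,0],[85,5,-30,0,0],[85,5,-17,0,0],[85,0,0,0,0]]'; python3 -m creep '[[85,0,0,0,0],[85,0,0,0,0]]'
python3 - <<'E'
from h import *
p,d,K,T,m=cam("wrist");save("w2.png",p);np.savez("w2.npz",p=p,d=d,K=K,T=T);print(env.observe()["eef_pos"])
E
python3 -m creep '[[85,0,-25,0,0],[85,0,-45,0,0],[85,0,-46,0,0],[85,0,-46,0,0],[85,0,-30,0,0],[85,0,-13,0,0],[85,0,0,0,0],[85,0,0,0,0],[85,0,0,0,0]]'
python3 - <<'E'
from h import *
p,d,K,T,m=cam("wrist");save("w3.png",p);np.savez("w3.npz",p=p,d=d,K=K,T=T);print(env.observe()["eef_pos"])
E
```

```text
time: 3.8
eef_pos: [0.4876, -0.1171, 0.2472]
tcp_rot: [-0.002, 1.0, -0.0, 0.0]
contact_force: [0.4, 0.1, 0.8]
width: 0.0847
time: 4.0
eef_pos: [0.4881, -0.1149, 0.2471]
tcp_rot: [-0.004, 1.0, 0.0, 0.0]
contact_force: [-0.1, -0.4, 0.1]
width: 0.0856
[ 0.48814494 -0.11495572  0.24702803]
time: 4.95
eef_pos: [0.4895, -0.3195, 0.247]
tcp_rot: [-0.004, 1.0, 0.0, -0.0]
contact_force: [-0.7, 0.0, -0.1]
width: 0.0851
[ 0.48950221 -0.31964926  0.24707066]
```

View pics/w2.png

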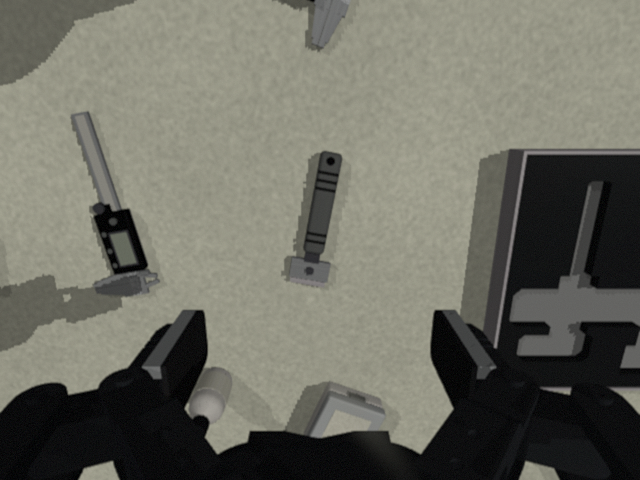

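View pics/w3.png

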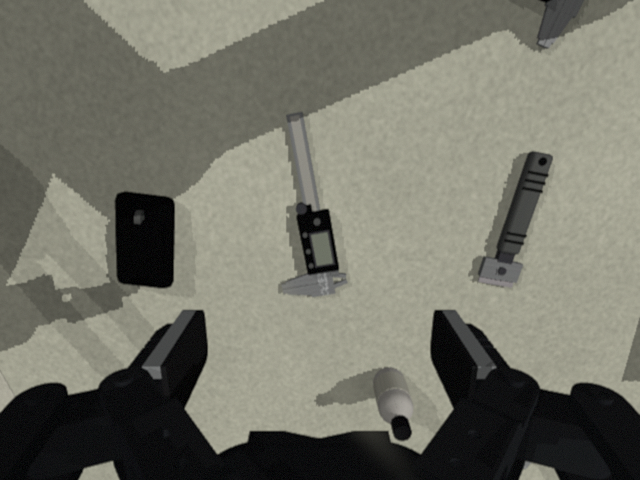

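w2 shows the scraper from its handle end (330,157) to its blade (307,280). w3 shows the caliper from its beam end (294,115), past the housing centre (318,240), to the jaws at (315,285). I'll enlarge both for picks.

Run:
```python
from h import *
a=np.load("w3.npz")["p"][100:300,240:380];b=np.load("w2.npz")["p"][140:290,260:365]
save("c3.png",cv2.resize(a,None,fx=3,fy=3,interpolation=cv2.INTER_CUBIC));save("c2.png",cv2.resize(b,None,fx=4,fy=4,interpolation=cv2.INTER_CUBIC))
z=np.load("w3.npz");p,d,K,T=[z[k] for k in("p","d","K","T")];W=cloud(d,K,T);Z=W[...,2]
print("bench",np.nanmedian(Z[100:300,200:280]))
m=np.zeros(Z.shape,bool);m[195:285,285:350]=1;m&=Z>.0105
m=cv2.morphologyEx(m.astype(np.uint8),cv2.MORPH_OPEN,np.ones((3,3)))>0
print("cal",m.sum(),rect(W[m][:,:2]),np.nanmedian(Z[m]))
z=np.load("w2.npz");p,d,K,T=[z[k] for k in("p","d","K","T")];W=cloud(d,K,T);Z=W[...,2]
m=np.zeros(Z.shape,bool);m[145:290,270:350]=1
h=m&(Z>.0115);h[250:]=0
h=cv2.morphologyEx(h.astype(np.uint8),cv2.MORPH_OPEN,np.ones((3,3)))>0
print("handle",h.sum(),rect(W[h][:,:2]),np.nanmedian(Z[h]))
```

```text
bench 0.0009854041924254875
cal 2106 (array([ 530.9, -321.5]), array([76.4, 34.1]), 10.5) 0.016144585160385305
handle 2069 (array([ 493.2, -111.8]), array([ 21.9, 100.8]), 79.9) 0.014876237038875806
```

View pics/c3.png

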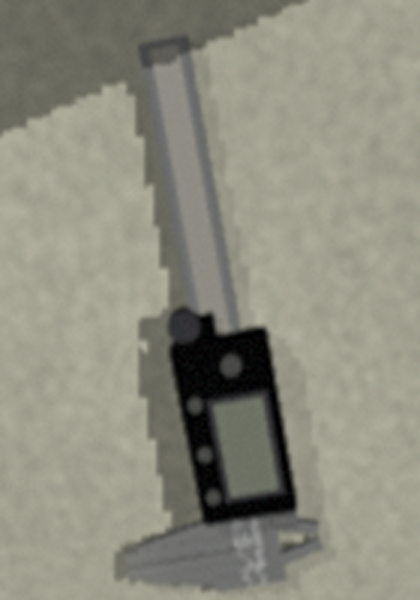

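View pics/c2.png

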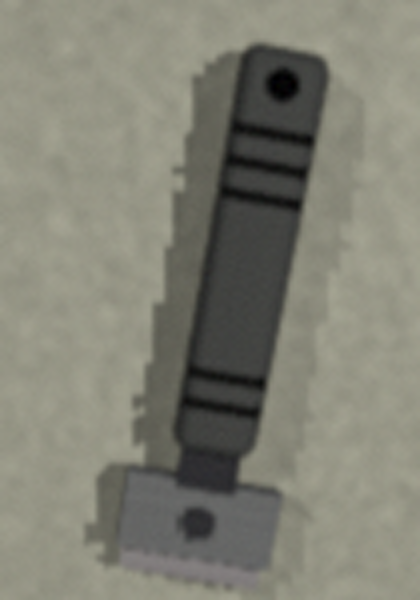

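Run:
```python
from h import *
z=np.load("w3.npz");K,T=z["K"],z["T"]
f=lambda x,y,h:ray((240+(x-1)/3,100+(y-1)/3),h,K,T)[:2]
fl,fr,rr,be,tip=f(203,522,.015),f(295,508,.015),f(265,330,.015),f(165,42,.0065),f(240,586,.0065)
front=(fl+fr)/2; ax=front-be; yaw=np.degrees(np.arctan2(ax[1],ax[0])); u=ax/np.linalg.norm(ax);v=np.array([-u[1],u[0]])
print("width",np.linalg.norm(fl-fr),"side len",np.linalg.norm(fr-rr),"front-beamend",ax@u,"yaw",yaw,np.degrees(np.arctan2(*(fr-rr)[::-1])))
print("origins from front",front-33*u/1000,"beam end",be+.130*u,"mid diag",(fl+rr)/2,"tip",tip-.062*u,"tip-be",(tip-be)@u)
z=np.load("w2.npz");K,T=z["K"],z["T"]
g=lambda x,y,h:ray((260+(x-1.5)/4,140+(y-1.5)/4),h,K,T)[:2]
e,fh,bl=g(290,45,.013),g(216,452,.013),g(188,582,.006)
ax=fh-e;yaw=np.degrees(np.arctan2(ax[1],ax[0]));u=ax/np.linalg.norm(ax)
print("scr len",ax@u,"yaw",yaw,"tot",(bl-e)@u,"orig",e+.065*u,fh-.040*u,bl-.078*u)
```

```text
width 0.03270827243519304 side len 0.06473655590589773 front-beamend 0.16026007326406028 yaw 10.11331880396604 10.16386589617027
origins from front [ 0.53432287 -0.3207583 ] beam end [ 0.53702022 -0.32027718] mid diag [ 0.5349498  -0.32067548] tip [ 0.53718693 -0.3287067 ] tip-be 0.19068393044020282
scr len 0.10529165291438268 yaw -9.564089153376896 tot 0.14604772661288626 orig [ 0.50562828 -0.11328834] [ 0.50591588 -0.1133368 ] [ 0.50849395 -0.11462382]
```

```bash
cat > tips.py <<'E'
from h import *
def tips(save_=None):
    s=env.observe();p,d,K,T,m=cam("wrist")
    Tc=np.array(m["T_tool_cam"]);W=cloud(d,K,Tc);k=(d>0)&(d<.3)&(W[...,2]>-.06)&(abs(W[...,1])<.06)&(W[...,2]<.05)
    for sg in(-1,1):
        a=W[k&(sg*W[...,1]>0)]; 
        if len(a): print("finger",sg,"max z",np.percentile(a[:,2],99.7).round(4),"n",len(a),"y inner",np.abs(a[:,1]).min().round(4))
    print(s["width"])
    if save_: save(save_,p)
tips()
E
python3 tips.py; python3 -m creep '[[55,-25,0,10,0],[50,-20.5,-1,20,-4.8],[50,0,0,20,-4.85],[50,0,0,0,0],[50,0,0,0,0]]'; python3 tips.py
```

```text
finger -1 max z -0.0185 n 4538 y inner 0.042
finger 1 max z -0.0186 n 4532 y inner 0.0414
0.08469929117093833
time: 5.55
eef_pos: [0.5346, -0.3213, 0.1971]
tcp_rot: [-0.087, 0.996, 0.0, -0.0]
contact_force: [0.2, 0.6, 0.2]
width: 0.05
finger -1 max z -0.0092 n 5317 y inner 0.0246
finger 1 max z -0.0093 n 5308 y inner 0.0238
0.04999470022118018
```

Run:
```python
from h import *
p,d,K,T,m=cam("wrist");save("w4.png",p);np.savez("w4.npz",p=p,d=d,K=K,T=T)
Tc=np.array(m["T_tool_cam"]);print(Tc.round(4).tolist());W=cloud(d,K,Tc)
print("ground",np.nanmedian(W[50:150,400:500,2]))
k=(W[...,2]<.1)
r,c=np.where(k);print(r.min(),c.min(),c.max())
for v in range(r.min(),480,12): 
    cc=np.where(k[v])[0]; print(v,[(u,W[v,u].round(3).tolist(),round(float(d[v,u]),3)) for u in cc[::max(1,len(cc)//4)]])
```

```text
[[-0.0009, 0.954, 0.2999, 0.0766], [1.0, 0.0008, 0.0004, -0.0002], [0.0001, 0.2999, -0.954, -0.1477], [0.0, 0.0, 0.0, 1.0]]
ground 0.19709670235553536
298 0 639
298 [(np.int64(237), [0.011, -0.032, -0.012], 0.149), (np.int64(245), [0.01, -0.029, -0.012], 0.15), (np.int64(254), [0.01, -0.025, -0.011], 0.151), (np.int64(390), [0.011, 0.027, -0.013], 0.148), (np.int64(398), [0.01, 0.03, -0.012], 0.149)]
310 [(np.int64(231), [0.011, -0.032, -0.022], 0.139), (np.int64(244), [0.011, -0.027, -0.022], 0.14), (np.int64(382), [0.004, 0.025, -0.009], 0.154), (np.int64(394), [0.011, 0.027, -0.023], 0.139), (np.int64(406), [0.011, 0.031, -0.023], 0.138)]
322 [(np.int64(211), [0.007, -0.039, -0.024], 0.139), (np.int64(234), [0.011, -0.029, -0.031], 0.131), (np.int64(381), [-0.001, 0.025, -0.009], 0.156), (np.int64(404), [0.011, 0.029, -0.031], 0.131)]
334 [(np.int64(205), [0.007, -0.039, -0.032], 0.131), (np.int64(231), [0.011, -0.028, -0.038], 0.124), (np.int64(257), [-0.007, -0.025, -0.009], 0.158), (np.int64(405), [0.01, 0.027, -0.038], 0.125), (np.int64(431), [0.007, 0.038, -0.032], 0.132)]
34
[... 2005 characters left out ...]
-0.059], 0.111), (np.int64(617), [0.013, 0.061, -0.084], 0.08)]
454 [(np.int64(6), [0.013, -0.063, -0.087], 0.077), (np.int64(148), [-0.01, -0.047, -0.065], 0.105), (np.int64(317), [0.011, -0.001, -0.085], 0.079), (np.int64(488), [-0.01, 0.045, -0.065], 0.105), (np.int64(631), [0.012, 0.063, -0.086], 0.078)]
466 [(np.int64(0), [0.012, -0.062, -0.089], 0.076), (np.int64(141), [-0.01, -0.047, -0.068], 0.102), (np.int64(320), [0.011, -0.0, -0.088], 0.077), (np.int64(499), [-0.01, 0.047, -0.069], 0.101)]
478 [(np.int64(0), [0.012, -0.06, -0.091], 0.073), (np.int64(184), [0.017, -0.024, -0.096], 0.067), (np.int64(320), [0.011, -0.0, -0.09], 0.075), (np.int64(504), [-0.011, 0.047, -0.072], 0.098)]
```

View pics/w4.png

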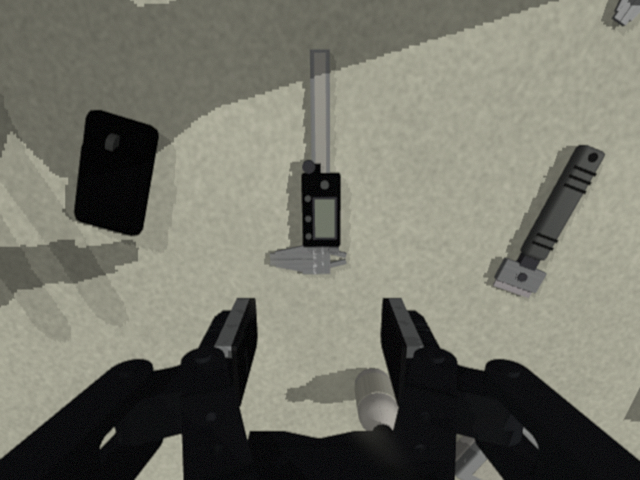

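The wrist depth puts the fingertips near tool z = -9 mm, while the text says 22 mm ahead. I'll check with the fixed cameras before going down.

Run:
```python
from h import *
s=env.observe();print(s["eef_pos"])
for n in("side","top"):
    p,d,K,T,m=cam(n);W=cloud(d,K,T);X,Y,Z=W[...,0],W[...,1],W[...,2]
    k=(abs(X-.535)<.03)&(abs(Y+.321)<.08)&(Z>.06)
    print(n,k.sum(),"min z",np.sort(Z[k])[:10].round(3))
    r,c=np.where(k);print(r.min(),r.max(),c.min(),c.max())
    if n=="side":
        j=np.argsort(Z[k])[:6];print(W[k][j].round(3))
        r0,c0=int(r.mean()),int(c.mean());a=p[max(0,r0-100):r0+100,max(0,c0-130):c0+130]
        save("s4.png",cv2.resize(a,None,fx=3,fy=3))
```

```text
[ 0.53509356 -0.32216419  0.19865479]
side 2584 min z [0.208 0.209 0.209 0.209 0.209 0.21  0.211 0.212 0.212 0.213]
0 134 304 337
[[ 0.529 -0.294  0.208]
 [ 0.521 -0.294  0.209]
 [ 0.524 -0.294  0.209]
 [ 0.533 -0.293  0.209]
 [ 0.526 -0.293  0.209]
 [ 0.535 -0.291  0.21 ]]
top 3501 min z [0.36  0.363 0.365 0.367 0.373 0.373 0.373 0.374 0.375 0.375]
145 204 449 551
```

View pics/s4.png

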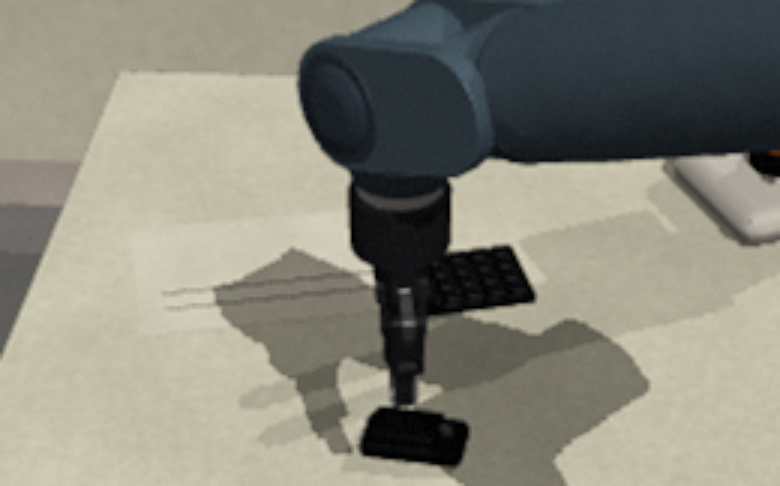

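Both cameras agree that the tips sit about 9 mm behind the TCP at 50 mm opening. I'll go down in stages and check again.

```bash
python3 -m creep '[[50,-0.5,0.5,30,0],[50,0,0,40,0],[50,0,0,40,0],[50,0,0,28,0],[50,0,0,10,0],[50,0,0,0,0],[50,0,0,0,0]]'
python3 - <<'E'
from h import *
s=env.observe();print(s["eef_pos"])
p,d,K,T,m=cam("wrist");save("w5.png",p);W=cloud(d,K,T);Tc=np.array(m["T_tool_cam"]);V=cloud(d,K,Tc)
k=(V[...,0]<.02)&(np.abs(V[...,1])<.045)&(V[...,2]>-.05)&(W[...,2]>.03);print("finger min world z",np.sort(W[k][:,2])[:8].round(4))
p,d,K,T,m=cam("side");save("s5.png",cv2.resize(p[100:250,250:450],None,fx=4,fy=4))
E
```

```text
time: 6.45
eef_pos: [0.5362, -0.3224, 0.0511]
tcp_rot: [-0.087, 0.996, -0.001, 0.001]
contact_force: [0.2, 0.1, 0.2]
width: 0.0496
[ 0.53622711 -0.32243425  0.05112131]
finger min world z [0.0584 0.059  0.0592 0.0592 0.0592 0.0593 0.0594 0.0594]
```

View pics/w5.png

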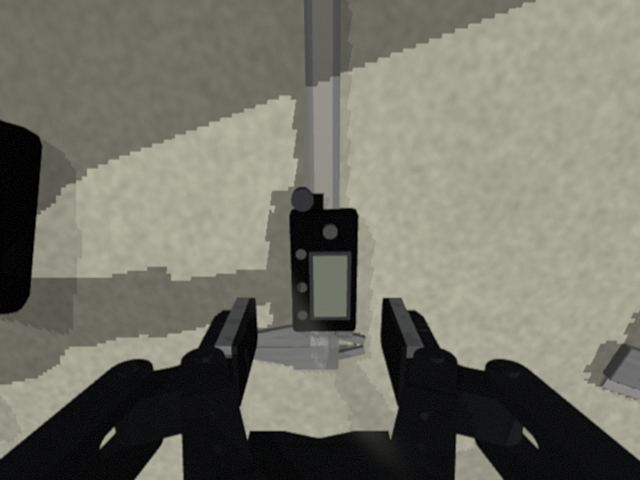

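View pics/s5.png

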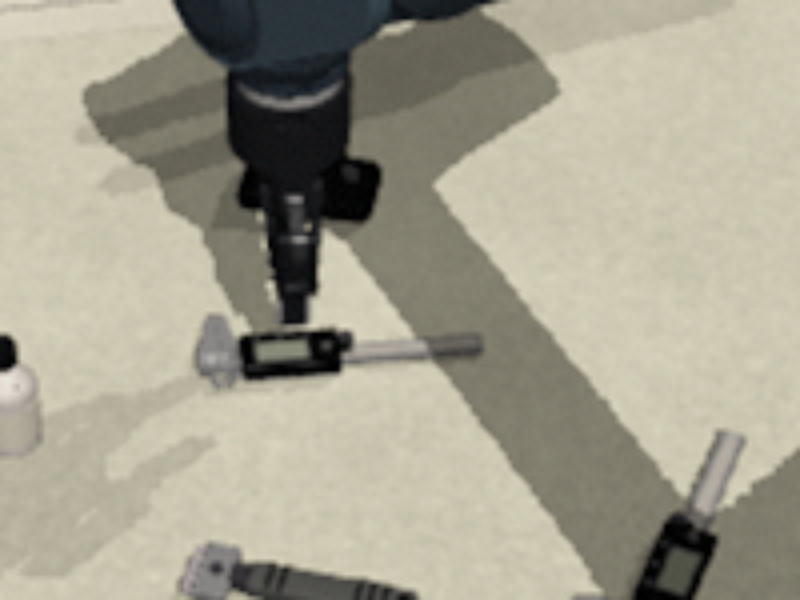

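```bash
python3 -m creep '[[50,0.8,2,20,0],[50,0,0,12,0],[50,0,0,8,0],[50,0,0,4,0],[50,0,0,2,0],[50,0,0,0,0],[50,0,0,0,0]]'
python3 - <<'E'
from h import *
s=env.observe();print(s["eef_pos"])
p,d,K,T,m=cam("wrist");save("w6.png",p);W=cloud(d,K,T);Tc=np.array(m["T_tool_cam"]);V=cloud(d,K,Tc)
k=(V[...,0]>-.0115)&(V[...,0]<.02)&(np.abs(V[...,1])<.045)&(np.abs(V[...,1])>.022)&(V[...,2]>-.05)&(V[...,2]<-.005);print("tip z",np.sort(W[k][:,2])[:200:20].round(4))
E
```

```text
time: 7.25
eef_pos: [0.5343, -0.3198, 0.0035]
tcp_rot: [-0.087, 0.996, -0.0, 0.0]
contact_force: [-0.0, -0.0, -1.1]
width: 0.0498
[ 0.53428586 -0.31983374  0.00351952]
tip z [0.0104 0.0121 0.0128 0.0134 0.014  0.0144 0.0148 0.0153 0.0156 0.0159]
```

View pics/w6.png

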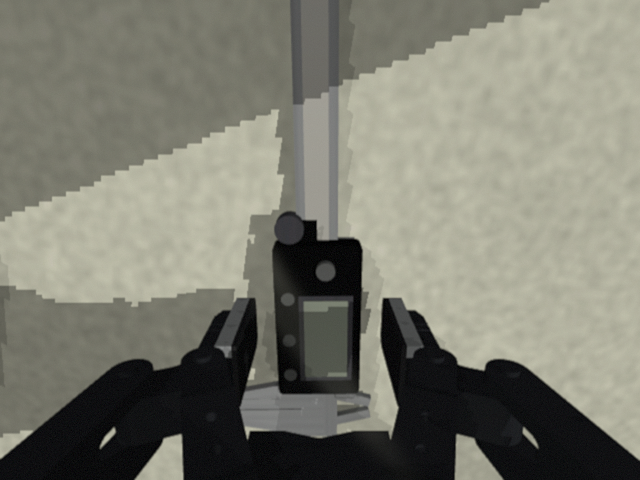

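```bash
python3 -m creep '[[50,-0.4,-0.4,3,0],[42,0,0,1,0],[36,0,0,0,0],[25,0,0,0,0],[20,0,0,0,0],[20,0,0,0,0],[20,0,0,0,0]]'; python3 -m creep '[[20,0,0,-2,0],[20,0,0,-3,0],[20,0,0,-10,0],[20,0,0,-20,0],[20,0,0,-25,0],[20,0,0,-20,0],[20,0,0,-5,0],[20,0,0,0,0]]';python3 - <<'E'
from h import *
s=env.observe();print(s["eef_pos"],s["contact_force"],s["width"])
p,d,K,T,m=cam("wrist");save("w7.png",p)
p,d,K,T,m=cam("side");save("s7.png",cv2.resize(p[80:230,250:450],None,fx=4,fy=4))
E
```

```text
time: 8.0
eef_pos: [0.5345, -0.3199, -0.0008]
tcp_rot: [-0.087, 0.996, -0.0, 0.0]
contact_force: [0.2, -0.2, 1.2]
width: 0.0323
time: 8.8
eef_pos: [0.5349, -0.3203, 0.0852]
tcp_rot: [-0.087, 0.996, -0.001, 0.001]
contact_force: [0.3, -0.0, -1.7]
width: 0.0322
[ 0.53489382 -0.32025205  0.08518727] [ 0.2630832  -0.04345038 -1.73417729] 0.0321835550164746
```

View pics/w7.png

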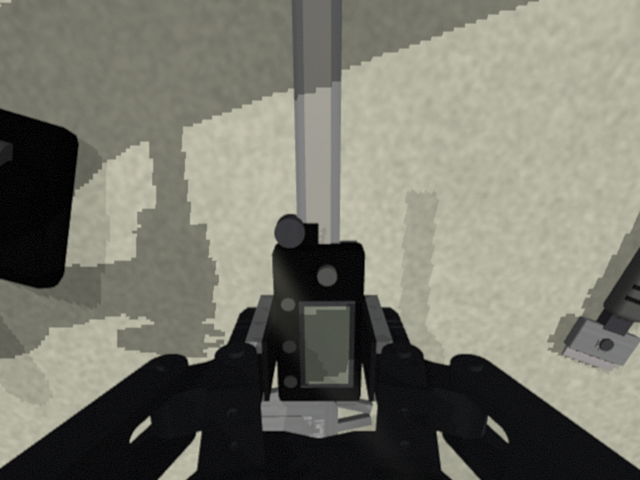

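View pics/s7.png

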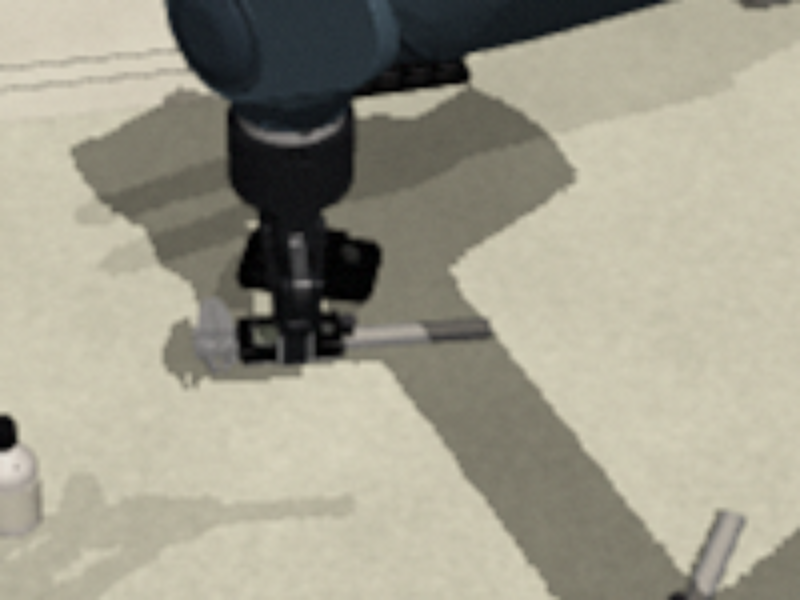

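Run:
```python
from h import *
p,d,K,T,m=cam("wrist");Tc=np.array(m["T_tool_cam"]);V=cloud(d,K,Tc)
for nm,(r0,r1,c0,c1) in dict(beam=(20,200,305,333),top=(255,385,295,350)).items():
    q=V[r0:r1,c0:c1].reshape(-1,3);A=np.c_[q[:,0],q[:,1],np.ones(len(q))];s=np.linalg.lstsq(A,q[:,2],rcond=None)[0];print(nm,s.round(4),q[:,2].mean().round(4),q[:,0].min(),q[:,0].max())
f=lambda u,v,z:ray((u,v),z,K,Tc)
for px in[(341,243),(279,395),(361,400),(364,250)]: print(px,f(*px,-.0158).round(4))
# beam edges
g=cv2.cvtColor(p,cv2.COLOR_RGB2GRAY)
```

```text
** On entry to DLASCL parameter number  4 had an illegal value
 ** On entry to DLASCL parameter number  4 had an illegal valueTraceback (most recent call last):
  File "<stdin>", line 4, in <module>
    x, resids, rank, s = _umath_linalg.lstsq(a, b, rcond,
                         ~~~~~~~~~~~~~~~~~~~^^^^^^^^^^^^^
                                             signature=signature)
                                             ^^^^^^^^^^^^^^^^^^^^
    raise LinAlgError("SVD did not converge in Linear Least Squares")
numpy.linalg.LinAlgError: SVD did not converge in Linear Least Squares
```

```bash
cat > hand.py <<'E'
from h import *
p,d,K,T,m=cam("wrist");Tc=np.array(m["T_tool_cam"]);V=cloud(d,K,Tc)
for nm,(r0,r1,c0,c1) in dict(beam=(20,200,305,333),top=(255,385,295,350)).items():
    q=V[r0:r1,c0:c1].reshape(-1,3);q=q[np.isfinite(q).all(1)];A=np.c_[q[:,0],q[:,1],np.ones(len(q))];s=np.linalg.lstsq(A,q[:,2],rcond=None)[0];print(nm,s.round(4),q[:,2].mean().round(4),q[:,0].min(),q[:,0].max())
f=lambda u,v,z:ray((u,v),z,K,Tc)
for px in[(341,243),(279,395),(361,400),(364,250)]: print(px,f(*px,-.0158).round(4))
E
python3 hand.py
```

```text
beam [ 0.0005  0.0127 -0.0085] -0.0085 0.048212974649752105 0.10680816867215885
top [ 0.0001 -0.0125 -0.0171] -0.0171 -0.02608909274494775 0.03015882285292964
(341, 243) [ 0.034   0.0077 -0.0158]
(279, 395) [-0.0311 -0.0165 -0.0158]
(361, 400) [-0.0336  0.017  -0.0158]
(364, 250) [ 0.0314  0.016  -0.0158]
```

```bash
python3 -m creep '[[20,0,0,-20,0],[20,0,0,-30,3],[20,0,10,-20,4],[20,0,20,0,2.5],[20,0,35,0,0],[20,0,45,0,0],[20,0,45,0,0],[20,0,45,0,0],[20,0,45,0,0],[20,0,45,0,0]]'; python3 -m creep '[[20,-5,45,0,0],[20,-15,45,0,0],[20,-20,40,0,0],[20,-15,30,0,0],[20,-8,15,0,0],[20,0,5,0,0],[20,0,0,0,0],[20,0,0,0,0],[20,0,0,0,0]]'
python3 -c "
from station import env;import numpy as np
s=env.observe();q=s['tcp_rot'];print(np.degrees(2*np.arctan2(q[1],q[0]))%360,s['eef_pos'],s['width'])"
```

```text
time: 10.0
eef_pos: [0.529, -0.0281, 0.153]
tcp_rot: [-0.004, 1.0, 0.0, -0.001]
contact_force: [0.9, 0.3, -1.1]
width: 0.0324
time: 10.9
eef_pos: [0.591, 0.1493, 0.1539]
tcp_rot: [-0.004, 1.0, -0.0, -0.0]
contact_force: [0.3, 0.9, -0.7]
width: 0.0324
180.40372009254233 [0.59101368 0.1493161  0.15390341] 0.03238032910064418
```

```bash
python3 -m creep '[[20,-6,2,20,0],[20,-3.5,0.3,30,0],[20,0,0,25,0],[20,0,0,10,0],[20,0,0,5,0],[20,0,0,0,0],[20,0,0,0,0]]'
python3 - <<'E'
from h import *
s=env.observe();print(s["eef_pos"])
p,d,K,T,m=cam("wrist");save("w8.png",p);np.savez("w8.npz",p=p,d=d,K=K,T=T)
p,d,K,T,m=cam("top");save("t8.png",cv2.resize(p[140:290,110:310],None,fx=4,fy=4,interpolation=cv2.INTER_CUBIC))
E
```

```text
time: 11.6
eef_pos: [0.6019, 0.1529, 0.0655]
tcp_rot: [-0.004, 1.0, 0.0, 0.001]
contact_force: [-0.5, -0.5, -1.2]
width: 0.0323
[0.60186307 0.15288434 0.06551367]
```

View pics/w8.png

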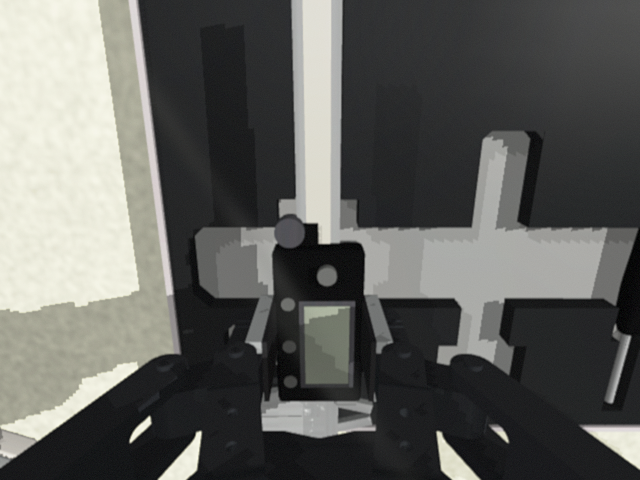

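Run:
```python
from h import *
z=np.load("w8.npz");p,d,K,T=[z[k] for k in("p","d","K","T")]
g=cv2.cvtColor(p,cv2.COLOR_RGB2GRAY).astype(int)
for u in(215,230,400,440,550):
    e=[v for v in range(180,330) if (g[v,u]-75)*(g[v+1,u]-75)<0];print(u,[(v,ray((u,v+.5),.028,K,T)[:2].round(4).tolist(),ray((u,v+.5),.016,K,T)[:2].round(4).tolist()) for v in e])
for v in(207,215,180,260):
    e=[u for u in range(180,640-1) if (g[v,u]-75)*(g[v,u+1]-75)<0];print(v,[(u,ray((u+.5,v),.028,K,T)[1].round(4),ray((u+.5,v),.016,K,T)[1].round(4)) for u in e])
```

```text
215 [(227, [0.5775, 0.1011], [0.5809, 0.0978]), (297, [0.6157, 0.0983], [0.6216, 0.0948])]
230 [(227, [0.5774, 0.1085], [0.5808, 0.1057]), (297, [0.6156, 0.1062], [0.6215, 0.1032]), (327, [0.6334, 0.1051], [0.6405, 0.102])]
400 [(227, [0.5768, 0.1927], [0.5802, 0.1954]), (298, [0.6155, 0.1955], [0.6214, 0.1983])]
440 [(226, [0.5761, 0.2125], [0.5795, 0.2164]), (298, [0.6154, 0.2165], [0.6212, 0.2207])]
550 [(226, [0.5757, 0.267], [0.579, 0.2744]), (298, [0.6149, 0.2743], [0.6208, 0.2823])]
207 [(278, np.float64(0.1328), np.float64(0.1315)), (355, np.float64(0.1703), np.float64(0.1715)), (473, np.float64(0.2278), np.float64(0.2327)), (518, np.float64(0.2498), np.float64(0.2561))]
215 [(278, np.float64(0.1327), np.float64(0.1314)), (294, np.float64(0.1405), np.float64(0.1398)), (355, np.float64(0.1705), np.float64(0.1716)), (472, np.float64(0.2278), np.float64(0.2328)), (517, np.float64(0.2499), np.float64(0.2563))]
180 [(294, np.float64(0.1407), np.float64(0.14)), (340, np.float64(0.1627), np.float64(0.1634)), (476, np.float64(0.2276), np.float64(0.2325)), (522, np.float64(0.2495), np.float64(0.2558))]
260 [(197, np.float64(0.0909), np.float64(0.0869)), (272, np.float64(0.1291), np.float64(0.1276)), (363, np.float64(0.1754), np.float64(0.1769)), (627, np.float64(0.3097), np.float64(0.32))]
```

View pics/t8.png

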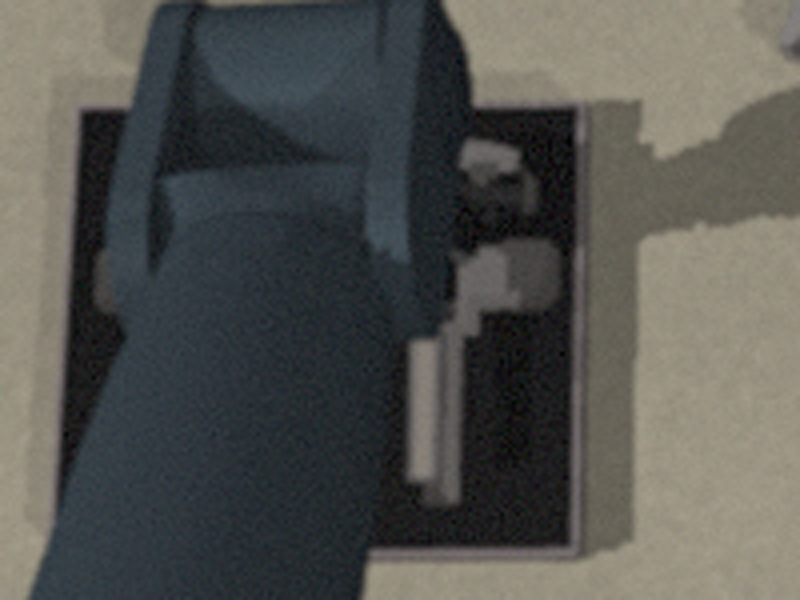

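```bash
python3 -m creep '[[20,2,-1.1,10,0],[20,0,0,12,0],[20,0,0,6,0],[20,0,0,3,0],[20,0,0,0,0],[20,0,0,0,0]]'; python3 -m creep '[[20,0,0,0,0]]'
```

```text
time: 12.3
eef_pos: [0.5991, 0.1519, 0.0331]
tcp_rot: [-0.004, 1.0, 0.0, 0.0]
contact_force: [-0.7, 0.5, -2.1]
width: 0.0325
time: 12.4
eef_pos: [0.5992, 0.1519, 0.0334]
tcp_rot: [-0.004, 1.0, 0.0, 0.0]
contact_force: [-0.6, 0.1, -1.2]
width: 0.032
```

```bash
python3 -m creep '[[20,-0.5,0,4,0],[20,0,0,4,0],[20,0,0,4,0],[20,0,0,2,0],[20,0,0,0,0],[20,0,0,0,0]]'; python3 -m creep '[[20,0,0,1,0],[20,0,0,1,0],[20,0,0,1,0],[20,0,0,0,0],[20,0,0,0,0]]';python3 - <<'E'
from h import *
p,d,K,T,m=cam("wrist");save("w9.png",p)
E
python3 hand.py
```

```text
time: 13.0
eef_pos: [0.5993, 0.1518, 0.0189]
tcp_rot: [-0.004, 1.0, -0.0, -0.0]
contact_force: [-0.5, 0.3, -1.3]
width: 0.0319
time: 13.5
eef_pos: [0.5993, 0.1519, 0.0159]
tcp_rot: [-0.004, 1.0, -0.0, -0.0]
contact_force: [-0.1, -0.1, -1.7]
width: 0.0322
beam [ 0.0005  0.0163 -0.0086] -0.0085 0.04816634342257544 0.10671258525514314
top [-0.0001 -0.0128 -0.0171] -0.0171 -0.0261565832953619 0.03022041934715986
(341, 243) [ 0.034   0.0077 -0.0158]
(279, 395) [-0.0311 -0.0165 -0.0158]
(361, 400) [-0.0336  0.017  -0.0158]
(364, 250) [ 0.0313  0.016  -0.0158]
```

View pics/w9.png

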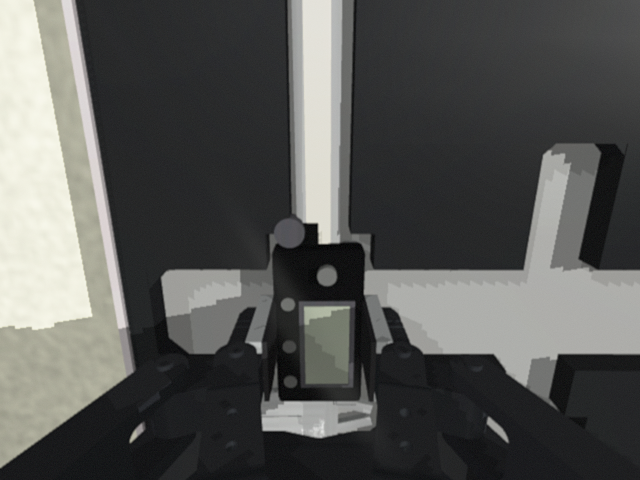

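The caliper is inside its cut-out, and the beam has clearance on both sides at columns 292-348. I'll lower it until contact shows.

```bash
python3 -m creep '[[20,0,0,0.5,0],[20,0,0,0.5,0],[20,0,0,0,0],[20,0,0,0,0]]'; python3 -m creep '[[20,0,0,0.5,0],[20,0,0,0.5,0],[20,0,0,0,0],[20,0,0,0,0]]'
```

```text
time: 14.0
eef_pos: [0.5994, 0.1518, 0.0152]
tcp_rot: [-0.004, 1.0, -0.0, 0.0]
contact_force: [-1.7, 0.3, 0.6]
width: 0.0325
time: 14.4
eef_pos: [0.5994, 0.1519, 0.0152]
tcp_rot: [-0.004, 1.0, -0.0, -0.0]
contact_force: [-4.7, -0.3, 7.7]
width: 0.0326
```

```bash
python3 -m creep '[[20,0,0,-0.6,0],[33,0,0,0,0],[35,0,0,0,0],[40,0,0,0,0],[46,0,0,0,0],[48,0,0,0,0],[48,0,0,0,0]]'; python3 -m creep '[[48,0,0,-5,0],[48,0,0,-10,0],[48,0,0,-20,0],[48,0,0,-30,0],[48,0,0,-30,0],[48,20,0,-20,0],[48,30,0,-10,0],[48,10,0,0,0],[48,0,0,0,0],[48,0,0,0,0]]'
python3 - <<'E'
from h import *
print(env.observe()["eef_pos"])
p,d,K,T,m=cam("wrist");save("w10.png",p);np.savez("w10.npz",p=p,d=d,K=K,T=T)
E
```

```text
time: 15.1
eef_pos: [0.5993, 0.1518, 0.0145]
tcp_rot: [-0.004, 1.0, -0.0, -0.0]
contact_force: [-0.8, -0.8, -0.8]
width: 0.0479
time: 16.1
eef_pos: [0.5396, 0.1513, 0.1394]
tcp_rot: [-0.004, 1.0, -0.0, 0.0]
contact_force: [0.6, -0.3, 0.3]
width: 0.0481
[0.539644   0.15127123 0.13936153]
```

View pics/w10.png

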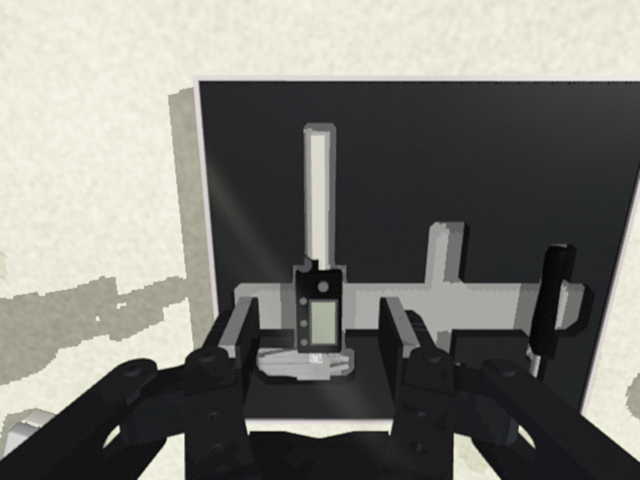

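The caliper sits in its cut-out, with the housing at (320,310). I'll check its height and level, then go to the scraper.

Run:
```python
from h import *
z=np.load("w10.npz");p,d,K,T=[z[k] for k in("p","d","K","T")];W=cloud(d,K,T)
print("foam",np.nanmedian(W[150:230,230:290,2]),"floor",np.nanmedian(W[295:320,350:375,2]))
for nm,(r0,r1,c0,c1) in dict(beam=(135,255,312,326),top=(275,345,303,338)).items():
    q=W[r0:r1,c0:c1].reshape(-1,3);q=q[np.isfinite(q).all(1)];A=np.c_[q[:,:2]-q[:,:2].mean(0),np.ones(len(q))];print(nm,np.linalg.lstsq(A,q[:,2],rcond=None)[0].round(4),q[:,1].mean())
```

```text
foam 0.028936231405384427 floor 0.016935681158740667
beam [ 0.0009 -0.0106  0.0238] 0.15068528095694514
top [0.0016 0.0044 0.0324] 0.15242965013081541
```

```bash
python3 -m creep '[[45,5,-25,0,0],[45,6,-40,0,0],[45,6,-45,0,0],[45,6,-45,0,0],[45,6,-45,0,0],[45,5,-35,0,0],[45,0,-20,0,0],[45,0,-9,0,0],[45,0,0,10,5],[42,0,0,20,5]]'; python3 -m creep '[[40,0,0,20,0],[40,0,0,20,0],[40,0,0,10,0],[40,0,0,0,0],[40,0,0,0,0]]'
python3 - <<'E'
from h import *
s=env.observe();q=s['tcp_rot'];print(np.degrees(2*np.arctan2(q[1],q[0]))%360,s['eef_pos'])
p,d,K,T,m=cam("wrist");save("w11.png",p);np.savez("w11.npz",p=p,d=d,K=K,T=T)
E
```

```text
time: 17.15
eef_pos: [0.5094, -0.1136, 0.1105]
tcp_rot: [0.085, 0.996, -0.0, 0.002]
contact_force: [0.9, -0.1, -0.3]
width: 0.0421
time: 17.65
eef_pos: [0.5082, -0.1129, 0.06]
tcp_rot: [0.083, 0.997, -0.0, 0.0]
contact_force: [1.2, -0.4, -0.0]
width: 0.04
170.51737121022882 [ 0.50820411 -0.11292079  0.06000289]
```

View pics/w11.png

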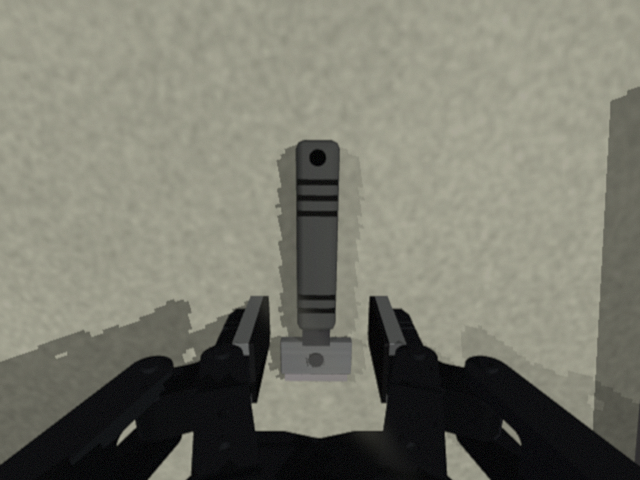

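The scraper is aligned between the jaws: handle end (317,140), handle front (316,329), blade edge row ~379.

Run:
```python
from h import *
z=np.load("w11.npz");K,T=z["K"],z["T"]
e,f,b=ray((317.5,140.5),.013,K,T),ray((317,329),.013,K,T),ray((315.5,379.5),.006,K,T)
u=(f-e)/np.linalg.norm(f-e);print(np.linalg.norm(f-e),np.linalg.norm((b-e)[:2]),e+.065*u,f-.04*u,b-.078*u,np.degrees(np.arctan2(u[1],u[0])))
```

```text
0.10372315727645481 0.1429235989934823 [ 0.50694236 -0.11378422  0.013     ] [ 0.50568393 -0.11356818  0.013     ] [ 0.50671932 -0.11461667  0.006     ] -9.741046708100418
```

```bash
python3 -m creep '[[40,1.7,-1.2,15,0],[40,0,0,20,0],[40,0,0,14,0],[40,0,0,6,0],[40,0,0,3,0],[40,0,0,0,0],[40,0,0,0,0]]'; python3 -m creep '[[34,0,0,2.5,0],[28,0,0,0,0],[20,0,0,0,0],[10,0,0,0,0],[10,0,0,0,0],[10,0,0,0,0],[10,0,0,0,0]]'
```

```text
time: 18.4
eef_pos: [0.5064, -0.1141, 0.0023]
tcp_rot: [0.083, 0.997, -0.0, 0.001]
contact_force: [-0.4, -0.1, 0.0]
width: 0.0402
time: 19.1
eef_pos: [0.5061, -0.114, -0.0005]
tcp_rot: [0.083, 0.997, -0.0, 0.0]
contact_force: [-1.1, 0.9, 5.3]
width: 0.02
```

```bash
python3 -m creep '[[10,0,0,-2,0],[10,0,0,-3,0],[10,0,0,-10,0],[10,0,0,-20,0],[10,0,0,-30,-3],[10,0,0,-35,-4],[10,0,0,-30,-3],[10,0,0,-10,0],[10,0,0,0,0],[10,0,0,0,0]]';python3 - <<'E'
from h import *
s=env.observe();q=s['tcp_rot'];print(np.degrees(2*np.arctan2(q[1],q[0]))%360,s['eef_pos'],s["contact_force"])
p,d,K,T,m=cam("wrist");save("w12.png",p);Tc=np.array(m["T_tool_cam"]);V=cloud(d,K,Tc)
q=V[175:290,305:330].reshape(-1,3);q=q[np.isfinite(q).all(1)&(q[:,2]<.02)];A=np.c_[q[:,:2],np.ones(len(q))];print(np.linalg.lstsq(A,q[:,2],rcond=None)[0].round(4),q[:,2].mean())
g=cv2.cvtColor(p,cv2.COLOR_RGB2GRAY);print(g[100:200:4,318])
E
```

```text
time: 20.1
eef_pos: [0.5048, -0.1134, 0.1377]
tcp_rot: [-0.004, 1.0, 0.0, -0.001]
contact_force: [0.1, 0.1, -1.7]
width: 0.0203
180.45002633364336 [ 0.50481765 -0.11344746  0.1376902 ] [ 0.05913911  0.05634033 -1.74023706]
[-0.0058 -0.0103 -0.0153] -0.01553526099187812
[158 154 154 159 161 164 159 160 163 162 163 167 165 164  51  67  70  62
   6  10   8   5  15  16  73]
```

View pics/w12.png

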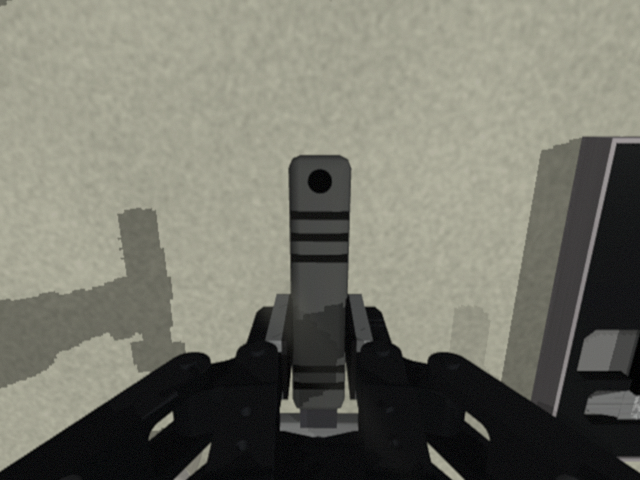

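Run:
```python
from h import *
m=env.camera_model("wrist");K=np.array(m["intrinsics"]);Tc=np.array(m["T_tool_cam"])
for z in(-.0145,-.0130):
  e,f=ray((320,155),z,K,Tc),ray((319,406),z,K,Tc);print(z,e.round(4),f.round(4),"orig tool x",(e[0]-.065).round(4),(f[0]+.040).round(4))
```

```text
-0.0145 [ 0.0647  0.0002 -0.0145] [-0.0377 -0.0002 -0.0145] orig tool x -0.0003 0.0023
-0.013 [ 0.0646  0.0002 -0.013 ] [-0.039  -0.0002 -0.013 ] orig tool x -0.0004 0.001
```

```bash
python3 -m creep '[[10,-5,25,0,0],[10,-10,40,0,0],[10,-12,45,0,0],[10,-12,45,0,0],[10,-12,45,0,0],[10,-12,45,0,0],[10,-12,45,0,0],[10,-10,38,0,0],[10,-7,20,5,0],[10,-2,7,15,0]]'; python3 -m creep '[[10,0,0,25,0],[10,0,0,20,0],[10,0,0,10,0],[10,0,0,0,0],[10,0,0,0,0]]'
python3 - <<'E'
from h import *
s=env.observe();q=s['tcp_rot'];print(np.degrees(2*np.arctan2(q[1],q[0]))%360,s['eef_pos'])
p,d,K,T,m=cam("wrist");save("w13.png",p);np.savez("w13.npz",p=p,d=d,K=K,T=T)
g=cv2.cvtColor(p,cv2.COLOR_RGB2GRAY).astype(int)
for u in(200,230,380,400):
    e=[v for v in range(180,330) if (g[v,u]-75)*(g[v+1,u]-75)<0];print(u,[(v,ray((u,v+.5),.028,K,T)[:2].round(4).tolist(),ray((u,v+.5),.016,K,T)[:2].round(4).tolist()) for v in e])
for v in(130,140,150,160,180,200):
    e=[u for u in range(180,460) if (g[v,u]-75)*(g[v,u+1]-75)<0];print(v,[(u,ray((u+.5,v),.028,K,T)[1].round(4),ray((u+.5,v),.016,K,T)[1].round(4)) for u in e])
E
```

```text
time: 21.15
eef_pos: [0.5969, 0.244, 0.1179]
tcp_rot: [-0.005, 1.0, 0.0, 0.0]
contact_force: [0.3, -0.1, -1.8]
width: 0.0202
time: 21.65
eef_pos: [0.5968, 0.2414, 0.064]
tcp_rot: [-0.004, 1.0, -0.0, -0.0]
contact_force: [-0.7, 0.3, -1.1]
width: 0.0206
180.45197173353674 [0.59676008 0.24142762 0.06398232]
200 [(306, [0.6149, 0.179], [0.6211, 0.175])]
230 [(237, [0.5769, 0.1971], [0.5806, 0.1942]), (306, [0.6148, 0.1947], [0.621, 0.1917])]
380 [(236, [0.5759, 0.2714], [0.5795, 0.2734]), (306, [0.6143, 0.2735], [0.6204, 0.2756])]
400 [(236, [0.5758, 0.2813], [0.5795, 0.2839]), (306, [0.6142, 0.284], [0.6203, 0.2868])]
130 []
140 []
150 [(291, np.float64(0.2281), np.float64(0.2273)), (348, np.float64(0.2545), np.float64(0.2554))]
160 [(292, np.float64(0.2285), np.float64(0.2278)), (348, np.float64(0.2547), np.float64(0.2556))]
180 [(290, np.float64(0.2275), np.float64(0.2266)), (307, np.float64(0.2355), np.float64(0.2352)), (331, np.float64(0.2469), np.float64(0.2473)), (350, np.float64(0.2559), np.float64(0.2569))]
200 [(290, np.float64(0.2273), np.float64(0.2265)), (350, np.float64(0.2562), np.float64(0.2572))]
```

View pics/w13.png

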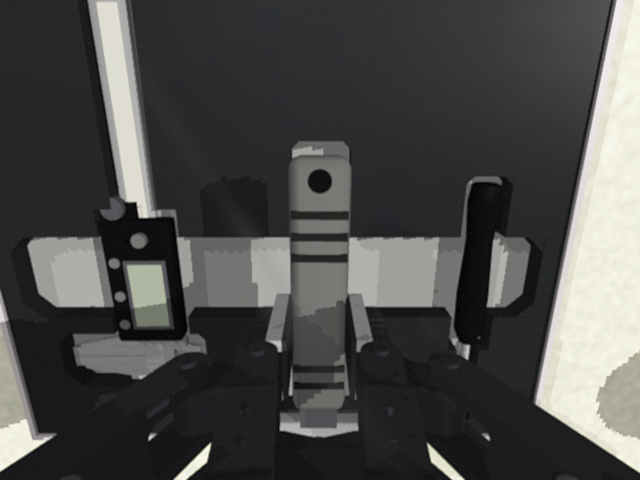

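```bash
python3 -m creep '[[10,-2,0.4,10,0],[10,0,0,12,0],[10,0,0,6,0],[10,0,0,3,0],[10,0,0,0,0],[10,0,0,0,0],[10,0,0,0,0]]'; python3 -m creep '[[10,0,0,4,0],[10,0,0,4,0],[10,0,0,4,0],[10,0,0,2,0],[10,0,0,0,0],[10,0,0,0,0]]'
python3 - <<'E'
from h import *
p,d,K,T,m=cam("wrist");save("w14.png",p)
E
```

```text
time: 22.4
eef_pos: [0.599, 0.2425, 0.0336]
tcp_rot: [-0.004, 1.0, 0.0, 0.0]
contact_force: [0.6, -0.0, -1.1]
width: 0.0202
time: 23.0
eef_pos: [0.5987, 0.2424, 0.019]
tcp_rot: [-0.004, 1.0, -0.0, -0.0]
contact_force: [-0.3, 0.9, -1.3]
width: 0.0203
```

View pics/w14.png

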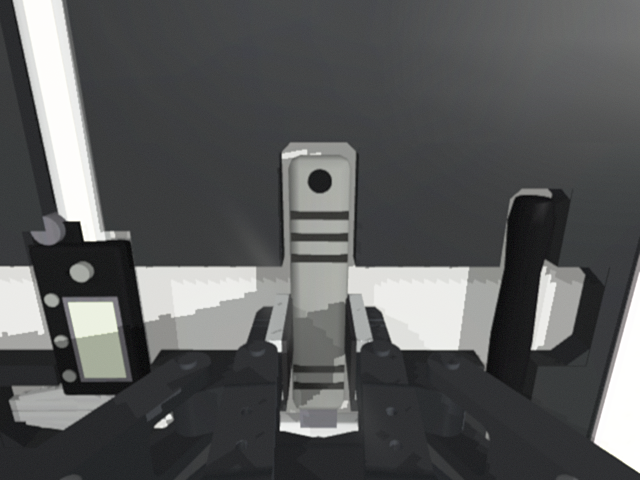

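Going in with margin on all sides. I'll lower it to contact.

```bash
python3 -m creep '[[10,0,-0.3,1,0],[10,0,0,1,0],[10,0,0,1,0],[10,0,0,0,0],[10,0,0,0,0]]'; python3 -m creep '[[10,0,0,0.5,0],[10,0,0,0.5,0],[10,0,0,0,0],[10,0,0,0,0]]'
```

```text
time: 23.55
eef_pos: [0.5987, 0.2421, 0.0161]
tcp_rot: [-0.004, 1.0, -0.0, 0.0]
contact_force: [-0.2, -0.7, -0.8]
width: 0.0203
time: 23.95
eef_pos: [0.5988, 0.2421, 0.0155]
tcp_rot: [-0.004, 1.0, -0.0, 0.0]
contact_force: [-2.1, -1.0, 2.5]
width: 0.02
```

```bash
python3 -m creep '[[10,0,0,0.3,0],[10,0,0,0,0],[20,0,0,-0.3,0],[22,0,0,0,0],[25,0,0,0,0],[30,0,0,0,0],[34,0,0,0,0],[36,0,0,0,0],[36,0,0,0,0]]'; python3 -m creep '[[36,0,0,-5,0],[36,0,0,-10,0],[36,0,0,-20,0],[36,0,0,-30,0],[36,10,0,-40,0],[36,30,0,-30,0],[36,20,0,-20,0],[36,5,0,0,0],[36,0,0,0,0],[36,0,0,0,0]]'
python3 - <<'E'
from h import *
print(env.observe()["eef_pos"])
p,d,K,T,m=cam("wrist");save("w15.png",p);np.savez("w15.npz",p=p,d=d,K=K,T=T)
E
```

```text
time: 24.85
eef_pos: [0.5987, 0.2421, 0.015]
tcp_rot: [-0.004, 1.0, 0.0, -0.0]
contact_force: [0.8, 0.2, 0.0]
width: 0.0359
time: 25.85
eef_pos: [0.5336, 0.2412, 0.1689]
tcp_rot: [-0.004, 1.0, -0.0, -0.001]
contact_force: [0.1, -0.1, 0.3]
width: 0.0359
[0.53355936 0.24122954 0.16891605]
```

View pics/w15.png

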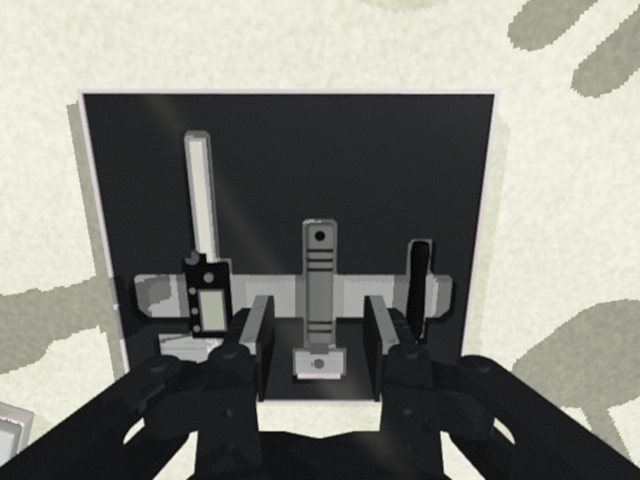

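Both tools are in their cut-outs: the scraper's handle at (320,285) with its blade at (319,362), and the caliper at (205,300). One last numeric check before handing in.

Run:
```python
from h import *
z=np.load("w15.npz");p,d,K,T=[z[k] for k in("p","d","K","T")];W=cloud(d,K,T)
b=np.nanmedian(W[120:200,250:450,2])-.028;print("bias",b)
for nm,(r0,r1,c0,c1),h in [("scr handle",(240,335,312,328),.014),("scr blade holder",(352,366,300,338),.0095),("cal beam",(145,245,194,204),.0065),("cal top",(275,330,195,225),.015)]:
    q=W[r0:r1,c0:c1].reshape(-1,3);q=q[np.isfinite(q).all(1)];A=np.c_[q[:,:2]-q[:,:2].mean(0),np.ones(len(q))];s=np.linalg.lstsq(A,q[:,2],rcond=None)[0];print(nm,"slope",s[:2].round(3),"underside over floor",(s[2]-b-h-.016).round(4))
e,f,bl=ray((320,223),.029,K,T),ray((319.5,348),.029,K,T),ray((319,378),.022,K,T)
print("scr orig",(e[:2]+[.065,0]).round(4),(f[:2]-[.04,0]).round(4),"edge",bl[:2].round(4),"want tip",.5985+.078)
be=ray((196,137),.0225,K,T);print("cal origin by beam end",be[:2]+[.13,.001])
for n in("top","side"):
    p,d,K,T,m=cam(n);o=np.load(n+"0.npz")["p"];save(n+"_end.png",p)
    for nm,px in dict(box=((305,350),(120,165)),bottle=((380,402),(145,172)),mouse=((490,525),(210,262))).items():
        if n=="top": print(nm,np.abs(p[px[1][0]:px[1][1],px[0][0]:px[0][1]].astype(int)-o[px[1][0]:px[1][1],px[0][0]:px[0][1]]).mean().round(1))
```

```text
bias 0.0008959471276634122
scr handle slope [-0.001  0.008] underside over floor 0.0002
scr blade holder slope [ 0.019 -0.004] underside over floor 0.0003
cal beam slope [0.006 0.117] underside over floor 0.0003
cal top slope [-0.003  0.004] underside over floor 0.0005
scr orig [0.5985 0.2419] [0.6035 0.2424] edge [0.6789 0.2423] want tip 0.6765
cal origin by beam end [0.60064563 0.1513831 ]
box 7.6
bottle 12.4
mouse 6.3
```

View pics/side_end.png

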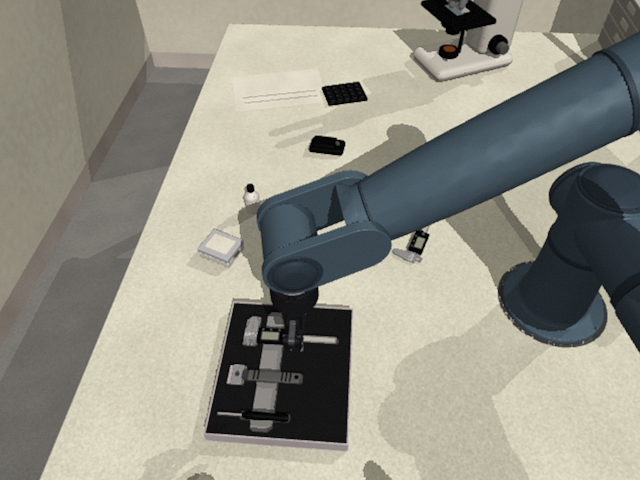

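```bash
python3 -m creep '[[36,0,0,0,0],[36,0,0,0,0]]'; python3 -c "
from station import env; print(env.finish_job())"
```

```text
time: 26.2
eef_pos: [0.5338, 0.2414, 0.1695]
tcp_rot: [-0.004, 1.0, -0.0, -0.0]
contact_force: [-0.3, -0.5, 0.4]
width: 0.0364
the job is handed in; nothing more can be done
None
```

I laid the caliper (the one farthest to the robot's right) and the scraper into their own cut-outs and handed the job in at about 26 s. I lowered each one until it touched the pocket floor before opening the fingers. The hand-in reported no verdict, so what follows rests on my own last checks.

- **Height and level:** by wrist depth, both undersides are 0.2–0.5 mm above the pocket floor. The caliper's top and the scraper's handle and blade holder slope under 0.02 rad.
- **Position:** both origins are within about 2 mm of the pocket points I measured in the camera pictures. The blade edge read about 2 mm off.
- **Other things:** the driver, slide box, bottle and mouse looked unmoved in the last side picture. I compared those by eye and by a rough picture difference, and did not measure them again.

Three readings disagreed:
- **Fingertips:** they stood about 9 mm behind the TCP at 50 mm opening, not 22 mm ahead as the text says. Both cameras agreed on this, so I worked from the measured height.
- **Scraper handle:** one estimate from its front end put the origin 5 mm further forward than the others. That edge was the hardest to see, so I set it aside.
- **Caliper beam:** a fit across its narrow top gave a sideways slope of 0.117 rad. I took that as an edge effect, because the wider caliper top read 0.004 rad.

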